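Set the keep-warm plate to medium and start it

ROBOT

A 7-joint arm with a two-finger parallel gripper is mounted at the origin on a cart in front of the work surface, level with it; the furniture and walls round the work are solid. World frame = base frame: x ahead of the robot, y to its left, z up, the work surface at z = 0. Lengths are in m, angles in degrees, forces in N, time in s.
With the tool pointing down it reaches from about 0.425 to 0.8 m from the base axis. Payload 8.3 kg.
Tool frame: the origin (TCP) lies where the fingers leave the gripper's body, on its centre line; the fingertips stand 73 mm ahead of it and the grasp point (between the pads) lies 54 mm ahead of it; z points along the fingers, y is the line along which they close (so a half turn about z gives the same grasp; the last joint's range is limited). The gripper opens to 85 mm and grips with 20 to 120 N. Pads are 22 mm wide; open, the fingers measure 114 mm over their backs; the gripper's body (76 mm by 85 mm) begins 54 mm behind the grasp point. The pads swing forward as they close: fully open they stand 13 mm farther back than shut.
Start: joints at [-76.713, 21.967, 0.94, 78.501, -0.361, 79.538, -2.664], TCP at [0.182, 0.598, 0.304] pointing down, gripper open.
Joint ranges: [-169.22, 169.22], [-14.56, 117.87], [-87.37, 89.26], [10.42, 133.3], [-82.24, 262.24], [0.94, 117.77], [-172.7, 172.7]. Speed limits (degrees/s): [136.94, 136.94, 172.46, 172.46, 180, 180, 180].

INTERFACE

Orientations are given as a 3x3 rotation matrix whose columns are the frame's x, y, z axes.
In Python, from workcell import bot, read_camera, camera_params, workorder gives the robot as it stands.
- The arm moves only by the tool play_rows, never from a script. Its argument "increments" is a list of rows, each an object with "claw": the closure, from 0 (fully open) to 1 (shut); "slide": the shift along the world's x, y, z in m, a list of three; "turn": the turn, a rotation vector about the world's x, y, z in degrees, a list of three. In form: [{"claw": claw, "slide": [dx, dy, dz], "turn": [rx, ry, rz]}, ...]. A call has 1 to 10 rows; each row shifts and turns the commanded pose from where the row before left it; what a row does not reach is not made up. A row lasts 1/12 s, in which the tool goes at most 41.7 mm and 7.16 degrees, less where a joint would pass 70% of its speed; a pose out of reach is approached as far as the arm can. A call is refused whole if a number of a shift passes 0.0417 or a number of a turn 7.16, either way. A call with a gripper value outside its range is refused whole. The fingers move at their own pace and stop on an object; "newtons" is the grip in N (left out, the last holds). Time passes only in rows, so rows that do not move let the fingers close. It gives the time, the measured TCP pose, the force, the opening and the grip force at its end, in the units of the state.
- bot.state(): the state, without advancing time (a new reading comes with each control period).
- read_camera(name): name is "side" or "top" or "wrist"; returns (picture, depth): 480x640x3 uint8, blue, green, red; 480x640 float32, m along the optical axis (not along the pixel's ray), 0 where there is no reading.
- camera_params(name): a dict with "K" (3x3 intrinsics, pixels), "cam_to_world" (4x4, takes a point from camera to world coordinates). Camera axes: x right, y up, looking along -z (the intrinsics and any distortion apply to the point x, -y, -z); pixel columns grow to the right and rows downward; lengths in m; the calibration is good to about 2 mm. The wrist camera is an equidistant fisheye: a pixel r from the principal point sees the ray r / f radians off the axis. A picture is of the moment at which its call begins: read the wrist's pose just before it. camera_params takes no time and is no camera call; for the wrist camera it gives the pose at the moment of the call.
- workorder.sign_off(): hands the job in; it is judged then, once.
The state is a dict: "time": time; "q": joint angles; "qvel": joint speeds; "joint_torque": joint torques, N m; "eef_pos": TCP position; "eef_rot": TCP orientation; "contact_force": force on the tool from outside, world axes, zero at the start; "ft_torque": the same for the moment, N m; "opening": finger opening in m; "grip_force": force on a finger pad.
Only numpy, scipy, OpenCV 4.12 (cv2) and the standard library are available. Lean on these libraries where they do the work, as an engineer would, in place of code of your own. Each camera call takes 0.05 s, during which the arm holds its last target. There are 200 camera calls.

TASK

With a fingertip, turn the big knurled wheel of the keep-warm plate clockwise until it clicks into its medium setting (the white pointer line at the pair of orange dots), then push the orange start button fully down with a fingertip and let it come back up. Nothing is to be picked up or moved along: leave the tea cup on the plate and everything else around where it stands.

Things in the scene. Friction and masses are not known exactly. Their poses are not given: they have to be found in the camera images.
- warmer: flat black keep-warm plate with steel band, 160 (its x) x 300 (its y) x 32 mm high, fixed. Origin: centre of its underside, on the worktop; +x to its far edge, +y to its left end, z up. Hot plate (radius 56, top 35 mm up) at x 0, y +82 mm with a tea cup on it; wheel axis at x -12, y -78; start button at x -50, y +8. The setting dots lie on the housing 60 mm from the wheel's axis
- wheel (a joint): the wheel's angle in rad, growing clockwise seen from above. A spring pulls it into the nearest of four detents: 0 (off, one white dot), 0.6 (low, one orange dot), 1.2 (medium, two), 1.8 (high, three), with up to 0.06 N m; crests midway; stops at -0.08 and 1.88. Starts about off or low. The white pointer line on top points at 0.9 minus the value, anticlockwise from the warmer's +x
- wheel_top (a point): centre of the wheel's top face, on its vertical axis, 48 mm above the worktop. The wheel is an aluminium disc, 94 mm across (too wide to pinch), knurled rim, flat dark top to 45 mm radius, standing 16 mm above the housing. A fingertip pressed down on the top with about 5 N, 30 to 38 mm from the axis, drags it round along an arc; rubbing along the rim works too
- start (a joint): spring start button (orange, 26 mm in diameter, in a steel collar) on the warmer: value in m, 0 up, 0.006 fully down; pressed from above, fully down takes about 4 N, and it springs back
- start_top (a point): centre of the start button's top face, when it is up 54 mm above the worktop
- tea_cup: small dark red-brown cup, 57 mm wide, 38 mm high, loose on the hot plate; origin: centre of its underside
- timer: round kitchen timer with red upper half, 63 mm wide, 41 mm high, loose; a bystander, its knob is not the one to turn; origin: centre of its underside
- jam_jar: small jar, orange-brown content and black lid, 56 mm wide, 76 mm high, loose bystander; origin: centre of its underside
- bowl: stone-coloured bowl, 139 mm wide, 68 mm high, loose bystander; origin: centre of its underside
- spice_jar: spice jar with red cap, 45 mm wide, 106 mm high, loose bystander right of the warmer; origin: centre of its underside
- garlic: garlic bulb, 50 mm wide, 51 mm high, loose bystander right of the warmer; origin: centre of its underside
- scoop: wooden coffee scoop, 43 x 120 x 27 mm, loose bystander left of the warmer; origin: centre of its underside

How it is judged (in metres and radians):
On the way, in this order (a step that is already met when the one before it is completed fails the run):
1. the wheel has clicked into medium (value of joint wheel between 1.08 and 1.32 rad and velocity of joint wheel between -0.5 and 0.5 rad/s), for 0.3 s.
2. the start button is pushed fully down (value of joint start above 0.0045 m), for 0.05 s.
3. the start button is back up (value of joint start below 0.002 m), for 0.2 s.
At the end, for the whole second after the job is handed in: the wheel rests in its medium detent (within 0.12 rad of 1.2), the start button has been pushed at least 4.5 mm down after that and is up again (under 2 mm), and every loose thing is within 20 mm of where it stood (value of joint wheel between 1.08 and 1.32 rad and value of joint start below 0.002 m and velocity of joint wheel between -0.1 and 0.1 rad/s and distance of each of tea_cup, timer, jam_jar, bowl, spice_jar, garlic, scoop from where it was at the start of the episode below 0.02 m); the robot touches nothing.
It fails at once if the arm or the gripper's body, not a finger, presses on the keep-warm plate (contact force between the arm and warmer above 2 N).
It fails at once if the start button is pushed while the wheel is not in medium (value of joint start above 0.003 m and not (value of joint wheel between 1 and 1.4 rad)).
It fails at once if the tea cup or another loose thing is moved or lifted (distance of any of tea_cup, timer, jam_jar, bowl, spice_jar, garlic, scoop from where it was at the start of the episode above 0.02 m).
It also fails if it takes over 51 s, if anything falls off the work surface, if the arm or the gripper's body presses on something with over 40 N, if the wrist force passes 120 N, or if a joint passes its speed limit or range.

## Working session

There is one attempt and no reset: what is moved stays moved. The work goes in short steps, Python scripts to look and compute and a tool call to move; the robot and the scene stay as the last step left them, time stands still between calls to the robot, and variables do not carry over. Pictures are saved under pics/ and viewed, at most 10 in all, crops included, and the job is handed in when it is done.

Besides the shell and the picture viewer there is one more tool, called after ">>>" as name([rows], argument=value, ...), one row to a line, values as JSON. play_rows: Moves the arm, as the interface text tells. Its arguments: {"type":"object","properties":{"increments":{"type":"array"},"newtons":{"type":"number"}},"required":["increments"]}

```bash
mkdir -p pics; python3 - <<'E'
from workcell import bot, read_camera, camera_params
import cv2,numpy as np
for n in("top","side"):
    p,d=read_camera(n); cv2.imwrite(f"pics/{n}0.png",p); np.savez(f"{n}0.npz",p=p,d=d,**camera_params(n))
    c=camera_params(n);print(n,c["K"],c["cam_to_world"])
s=bot.state();print(s["time"],s["eef_pos"],s["eef_rot"],s["contact_force"],s["opening"])
E
```

```text
top [[557.8135518    0.         325.68159394]
 [  0.         557.8135518  232.4186832 ]
 [  0.           0.           1.        ]] [[-0.00748176  0.99784177 -0.06523673  0.4836797 ]
 [-0.9998184  -0.00632122  0.01797803  0.00688958]
 [ 0.01752685  0.06535939  0.99770785  1.33665757]
 [ 0.          0.          0.          1.        ]]
side [[489.51809559   0.         318.80934804]
 [  0.         489.51809559 237.22618061]
 [  0.           0.           1.        ]] [[ 0.54814559  0.64445317 -0.53311962  0.08743984]
 [-0.83632063  0.41454815 -0.35877238 -0.35464399]
 [-0.01020824  0.64251844  0.76620222  0.80956125]
 [ 0.          0.          0.          1.        ]]
0.1 [0.18145297 0.59773598 0.30297163] [[-9.56875632e-01  2.90497460e-01 -5.01421858e-04]
 [ 2.90497892e-01  9.56874105e-01 -1.70954486e-03]
 [-1.68208496e-05 -1.78148381e-03 -9.99998413e-01]] [-0.19998174  0.00746324  1.16010056] 0.08555651165131183
```

View pics/top0.png

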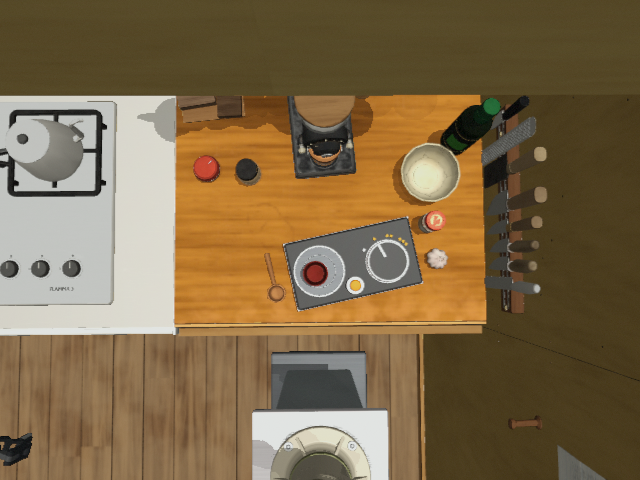

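View pics/side0.png

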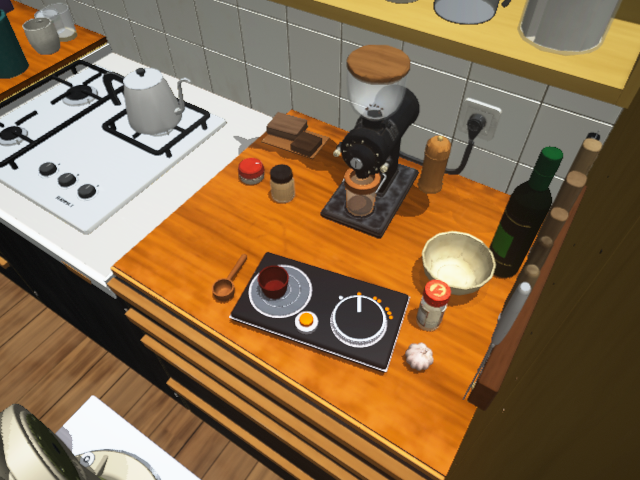

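The top view shows the warmer with corners near (284,244), (408,218), (422,281) and (298,309). The wheel is at about (387,261) and the orange button at about (355,285). The pointer goes up-left toward about (378,245). I'll measure these next.

```bash
cat > h.py <<'E'
import numpy as np
def ray(K,T,uv,z):
    u,v=uv; d=T[:3,:3]@np.array([(u-K[0,2])/K[0,0],-(v-K[1,2])/K[1,1],-1.]); o=T[:3,3]
    return o+d*(z-o[2])/d[2]
E
python3 - <<'E'
import cv2,numpy as np
from h import ray
C={n:np.load(f"{n}0.npz") for n in("top","side")}
for n,c in C.items():
    K,T,p,d=c["K"],c["cam_to_world"],c["p"],c["d"]
    hsv=cv2.cvtColor(p,cv2.COLOR_BGR2HSV)
    m=cv2.inRange(hsv,(8,170,170),(25,255,255))
    r=np.zeros_like(m)
    if n=="top": r[278:293,346:365]=255
    else: r[308:332,295:320]=255
    k,l,s,cen=cv2.connectedComponentsWithStats(m&r); i=1+np.argmax(s[1:,4]); print(n,"btn",cen[i],s[i],ray(K,T,cen[i],.054))
    # wheel top via height: points at z~.048
    v,u=np.mgrid[:480,:640]; P=np.stack([(u-K[0,2])/K[0,0]*d,-(v-K[1,2])/K[1,1]*d,-d],-1)@T[:3,:3].T+T[:3,3]
    box=(P[...,0]>.4)&(P[...,0]<.75)&(P[...,1]>-.3)&(P[...,1]<.15)
    w=box&(P[...,2]>.042)&(P[...,2]<.053)
    k,l,s,cen=cv2.connectedComponentsWithStats(w.astype(np.uint8))
    for i in range(1,k):
        if s[i,4]>200:
            q=P[l==i]; (cc,rr)=cv2.minEnclosingCircle(q[:,:2].astype(np.float32)); print(" blob",s[i],q.mean(0),cc,rr)
    h=box&(P[...,2]>.024)&(P[...,2]<.07)
    k,l,s,cen=cv2.connectedComponentsWithStats(h.astype(np.uint8)); i=1+np.argmax(s[1:,4])
    q=P[l==i]; print(" warmer",cv2.minAreaRect(q[:,:2].astype(np.float32)),s[i])
p=C["top"]["p"]; cv2.imwrite("pics/z.png",cv2.resize(p[205:315,275:455],None,fx=4.4,fy=4.4,interpolation=cv2.INTER_CUBIC))
E
```

```text
top btn [355.16049383 284.77777778] [351 280  10  10  81] [ 0.4468198  -0.08291967  0.054     ]
 blob [ 367  241   41   41 1244] [ 0.50120681 -0.15773158  0.04845919] (0.5013471245765686, -0.15825727581977844) 0.04774298891425133
 warmer ((0.4966369569301605, -0.07952669262886047), (0.16215047240257263, 0.30168601870536804), 12.246583938598633) [ 283  216  140   90 8538]
side btn [305.96124031 318.65891473] [300 313  13  12 129] [ 0.44367998 -0.08476567  0.054     ]
 blob [ 332  296   54   48 1976] [ 0.49675416 -0.16084308  0.04790923] (0.4988000690937042, -0.15948665142059326) 0.04873016104102135
 blob [295 312  23  21 238] [ 0.4404769  -0.0857754   0.04531947] (0.44322600960731506, -0.08316145837306976) 0.02149851620197296
 warmer ((0.49415355920791626, -0.08035078644752502), (0.16281211376190186, 0.3007744252681732), 12.364785194396973) [  234   252   175   117 11061]
```

View pics/z.png

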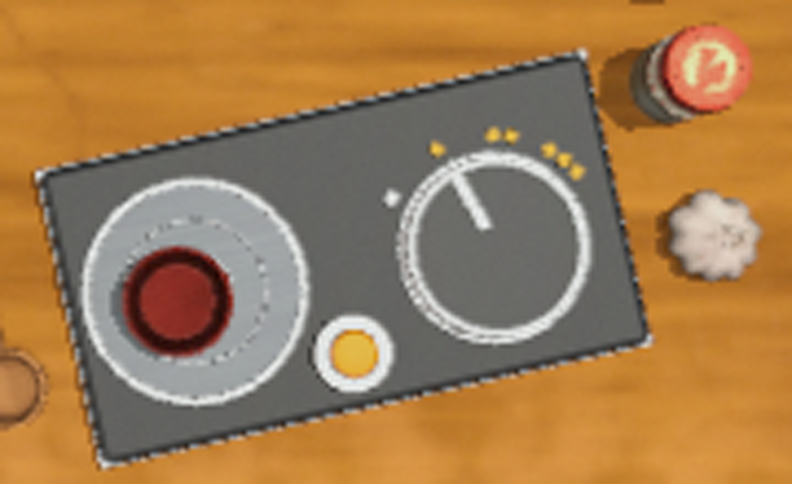

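The pointer is at the single orange dot, so the wheel is at low and needs +0.6 rad. The warmer pose is consistent at yaw +12.3°, which puts the wheel at (0.500,-0.159) and the button at (0.4445,-0.083). I'll close the fingers and travel over.

>>> play_rows([
  {"claw": 1, "slide": [0.025, -0.03, 0], "turn": [0, 0, 0]},
  {"claw": 1, "slide": [0.025, -0.03, 0], "turn": [0, 0, 0]},
  {"claw": 1, "slide": [0.025, -0.03, 0], "turn": [0, 0, 0]},
  {"claw": 1, "slide": [0.025, -0.03, 0], "turn": [0, 0, 0]},
  {"claw": 1, "slide": [0.025, -0.03, 0], "turn": [0, 0, 0]},
  {"claw": 1, "slide": [0.025, -0.03, 0], "turn": [0, 0, 0]},
  {"claw": 1, "slide": [0.025, -0.03, 0], "turn": [0, 0, 0]},
  {"claw": 1, "slide": [0.025, -0.03, 0], "turn": [0, 0, 0]},
  {"claw": 1, "slide": [0.025, -0.03, 0], "turn": [0, 0, 0]},
  {"claw": 1, "slide": [0.025, -0.03, 0], "turn": [0, 0, 0]},
])

```text
time: 0.93
eef_pos: [0.4323, 0.2962, 0.3037]
eef_rot: [[-0.957, 0.29, -0.0], [0.29, 0.957, -0.0], [0.0, -0.0, -1.0]]
contact_force: [0.9, 0.1, -0.2]
opening: -0.0002
grip_force: 0.0
```

>>> play_rows([
  {"claw": 1, "slide": [0.004, -0.04, 0], "turn": [0, 0, 0]},
  {"claw": 1, "slide": [0.004, -0.04, 0], "turn": [0, 0, 0]},
  {"claw": 1, "slide": [0.004, -0.04, 0], "turn": [0, 0, 0]},
  {"claw": 1, "slide": [0.004, -0.04, 0], "turn": [0, 0, 0]},
  {"claw": 1, "slide": [0.004, -0.04, 0], "turn": [0, 0, 0]},
  {"claw": 1, "slide": [0.004, -0.04, 0], "turn": [0, 0, 0]},
  {"claw": 1, "slide": [0.004, -0.04, -0.01], "turn": [0, 0, 0]},
  {"claw": 1, "slide": [0.004, -0.04, -0.02], "turn": [0, 0, 0]},
  {"claw": 1, "slide": [0.004, -0.04, -0.03], "turn": [0, 0, 0]},
  {"claw": 1, "slide": [0, -0.04, -0.03], "turn": [0, 0, 0]},
])

```text
time: 1.77
eef_pos: [0.4668, -0.0876, 0.225]
eef_rot: [[-0.957, 0.291, 0.002], [0.291, 0.957, -0.0], [-0.002, 0.001, -1.0]]
contact_force: [0.8, 0.6, -0.7]
opening: -0.0003
grip_force: 0.0
```

>>> play_rows([
  {"claw": 1, "slide": [0, -0.03, -0.02], "turn": [0, 0, 0]},
  {"claw": 1, "slide": [0, -0.03, -0.02], "turn": [0, 0, 0]},
  {"claw": 1, "slide": [0, 0, -0.02], "turn": [0, 0, 0]},
  {"claw": 1, "slide": [0, 0, -0.015], "turn": [0, 0, 0]},
  {"claw": 1, "slide": [0, 0, -0.008], "turn": [0, 0, 0]},
  {"claw": 1, "slide": [0, 0, 0], "turn": [0, 0, 0]},
  {"claw": 1, "slide": [0, 0, 0], "turn": [0, 0, 0]},
  {"claw": 1, "slide": [0, 0, 0], "turn": [0, 0, 0]},
])

```text
time: 2.43
eef_pos: [0.4672, -0.1454, 0.1433]
eef_rot: [[-0.957, 0.29, 0.001], [0.29, 0.957, -0.0], [-0.001, 0.0, -1.0]]
contact_force: [0.4, 0.3, 0.8]
opening: -0.0
grip_force: 0.0
```

>>> play_rows([
  {"claw": 1, "slide": [0, -0.0165, 0], "turn": [0, 0, 0]},
  {"claw": 1, "slide": [0, 0, -0.01], "turn": [0, 0, 0]},
  {"claw": 1, "slide": [0, 0, -0.009], "turn": [0, 0, 0]},
  {"claw": 1, "slide": [0, 0, 0], "turn": [0, 0, 0]},
  {"claw": 1, "slide": [0, 0, 0], "turn": [0, 0, 0]},
  {"claw": 1, "slide": [0, 0, 0], "turn": [0, 0, 0]},
])

```text
time: 2.93
eef_pos: [0.4666, -0.1615, 0.1232]
eef_rot: [[-0.957, 0.29, -0.001], [0.29, 0.957, 0.0], [0.001, 0.0, -1.0]]
contact_force: [-0.3, -0.4, -0.3]
opening: 0.0002
grip_force: 0.0
```

>>> play_rows([
  {"claw": 1, "slide": [0, 0, -0.0025], "turn": [0, 0, 0]},
  {"claw": 1, "slide": [0, 0, 0], "turn": [0, 0, 0]},
  {"claw": 1, "slide": [0, 0, 0], "turn": [0, 0, 0]},
  {"claw": 1, "slide": [0, 0, 0], "turn": [0, 0, 0]},
])

```text
time: 3.27
eef_pos: [0.4666, -0.1621, 0.121]
eef_rot: [[-0.957, 0.29, 0.0], [0.29, 0.957, -0.0], [-0.0, -0.0, -1.0]]
contact_force: [-0.9, -0.3, 0.2]
opening: 0.0
grip_force: 0.0
```

>>> play_rows([
  {"claw": 1, "slide": [0, 0, -0.001], "turn": [0, 0, 0]},
  {"claw": 1, "slide": [0, 0, 0], "turn": [0, 0, 0]},
  {"claw": 1, "slide": [0, 0, 0], "turn": [0, 0, 0]},
])

```text
time: 3.52
eef_pos: [0.4668, -0.1624, 0.1206]
eef_rot: [[-0.957, 0.291, 0.001], [0.291, 0.957, 0.0], [-0.001, 0.0, -1.0]]
contact_force: [-3.4, 0.9, 8.5]
opening: -0.0003
grip_force: 4.3
```

>>> play_rows([
  {"claw": 1, "slide": [0, 0, -0.001], "turn": [0, 0, 0]},
  {"claw": 1, "slide": [0, 0, 0], "turn": [0, 0, 0]},
  {"claw": 1, "slide": [0, 0, 0], "turn": [0, 0, 0]},
])

```text
time: 3.77
eef_pos: [0.4668, -0.1628, 0.1205]
eef_rot: [[-0.957, 0.291, 0.001], [0.291, 0.957, 0.0], [-0.001, 0.001, -1.0]]
contact_force: [-6.3, 0.4, 19.1]
opening: -0.0003
grip_force: 9.8
```

>>> play_rows([
  {"claw": 1, "slide": [0, 0, 0.001], "turn": [0, 0, 0]},
  {"claw": 1, "slide": [-0.0001, 0.0029, 0], "turn": [0, 0, -5]},
  {"claw": 1, "slide": [0.0001, 0.0029, 0], "turn": [0, 0, -5]},
  {"claw": 1, "slide": [0.0004, 0.0029, 0], "turn": [0, 0, -5]},
  {"claw": 1, "slide": [0, 0, 0], "turn": [0, 0, 0]},
])

```text
time: 4.18
eef_pos: [0.4674, -0.1536, 0.1206]
eef_rot: [[-0.846, 0.533, 0.001], [0.533, 0.846, -0.0], [-0.001, 0.0, -1.0]]
contact_force: [-2.9, -1.3, 7.5]
opening: 0.0003
grip_force: 3.8
```

>>> play_rows([
  {"claw": 1, "slide": [0.0006, 0.0028, 0], "turn": [0, 0, -5]},
  {"claw": 1, "slide": [0.0009, 0.0028, 0], "turn": [0, 0, -5]},
  {"claw": 1, "slide": [0.0011, 0.0027, 0], "turn": [0, 0, -5]},
  {"claw": 1, "slide": [0.0013, 0.0026, 0], "turn": [0, 0, -5]},
  {"claw": 1, "slide": [0, 0, 0], "turn": [0, 0, 0]},
  {"claw": 1, "slide": [0, 0, 0], "turn": [0, 0, 0]},
])

```text
time: 4.68
eef_pos: [0.4717, -0.1423, 0.1207]
eef_rot: [[-0.617, 0.787, 0.002], [0.787, 0.617, 0.0], [-0.001, 0.001, -1.0]]
contact_force: [-0.4, 0.4, 5.9]
opening: 0.0003
grip_force: 3.3
```

>>> play_rows([
  {"claw": 1, "slide": [0, 0, 0.015], "turn": [0, 0, 0]},
  {"claw": 1, "slide": [0, 0, 0.03], "turn": [0, 0, 0]},
  {"claw": 1, "slide": [0, 0.03, 0.03], "turn": [0, 0, 0]},
  {"claw": 1, "slide": [0, 0.04, 0.01], "turn": [0, 0, 0]},
  {"claw": 1, "slide": [0, 0.04, 0], "turn": [0, 0, 0]},
  {"claw": 1, "slide": [0, 0.04, 0], "turn": [0, 0, 0]},
  {"claw": 1, "slide": [0, 0.04, 0], "turn": [0, 0, 0]},
  {"claw": 1, "slide": [0, 0, 0], "turn": [0, 0, 0]},
])

```text
time: 5.35
eef_pos: [0.4704, 0.0558, 0.2043]
eef_rot: [[-0.626, 0.78, -0.0], [0.78, 0.626, 0.003], [0.002, 0.002, -1.0]]
contact_force: [-0.3, 0.9, 1.3]
opening: 0.0002
grip_force: 0.0
```

```bash
python3 - <<'E'
from workcell import bot, read_camera, camera_params
import cv2,numpy as np
from h import ray
a,_=read_camera("top");b,_=read_camera("side")
r=lambda p:cv2.resize(p,(400,300),interpolation=cv2.INTER_CUBIC)
cv2.imwrite("pics/c1.png",np.hstack([r(a[205:315,300:447]),r(b[250:370,250:410])]))
print(bot.state()["eef_pos"])
c=camera_params("top");K,T=c["K"],c["cam_to_world"]
m=(cv2.cvtColor(a,cv2.COLOR_BGR2GRAY)>140)
q=np.array([ray(K,T,(u,v),.048)[:2]-[.500,-.159] for v,u in np.argwhere(m)]); rr=np.hypot(*q.T); k=(rr<.038)&(rr>.015)
t=np.arctan2(q[k,1],q[k,0]); print(k.sum(),np.median(t),t.std(),"value",.9-(np.median(t)-.2147))
E
```

```text
[0.4707238  0.04887503 0.20433589]
37 -0.07008593717167283 0.09585488773206796 value 1.184785937171673
```

View pics/c1.png

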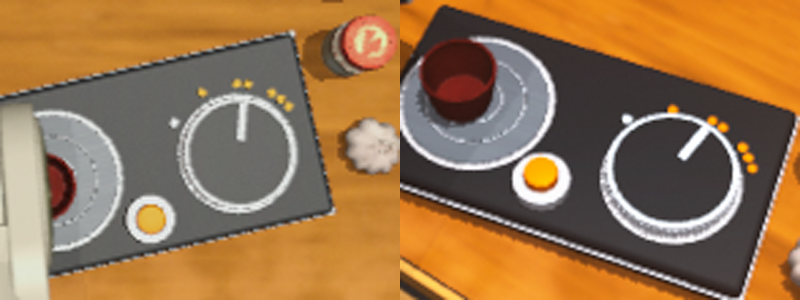

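The pointer is now at the two orange dots (measured 1.18 rad), so the wheel is in medium. Next is the button.

>>> play_rows([
  {"claw": 1, "slide": [-0.006, -0.032, 0], "turn": [0, 0, 0]},
  {"claw": 1, "slide": [-0.007, -0.033, 0], "turn": [0, 0, 0]},
  {"claw": 1, "slide": [-0.007, -0.033, -0.01], "turn": [0, 0, 0]},
  {"claw": 1, "slide": [-0.006, -0.034, -0.02], "turn": [0, 0, 0]},
  {"claw": 1, "slide": [0, 0, -0.02], "turn": [0, 0, 0]},
  {"claw": 1, "slide": [0, 0, -0.015], "turn": [0, 0, 0]},
  {"claw": 1, "slide": [0, 0, 0], "turn": [0, 0, 0]},
  {"claw": 1, "slide": [0, 0, 0], "turn": [0, 0, 0]},
  {"claw": 1, "slide": [0, 0, 0], "turn": [0, 0, 0]},
])

```text
time: 6.2
eef_pos: [0.4452, -0.0857, 0.1402]
eef_rot: [[-0.617, 0.787, 0.001], [0.787, 0.617, -0.0], [-0.001, 0.0, -1.0]]
contact_force: [-0.5, 0.0, -0.3]
opening: 0.0003
grip_force: 0.0
```

>>> play_rows([
  {"claw": 1, "slide": [-0.0007, 0.0025, -0.01], "turn": [0, 0, 0]},
  {"claw": 1, "slide": [0, 0, -0.004], "turn": [0, 0, 0]},
  {"claw": 1, "slide": [0, 0, -0.003], "turn": [0, 0, 0]},
  {"claw": 1, "slide": [0, 0, -0.002], "turn": [0, 0, 0]},
  {"claw": 1, "slide": [0, 0, 0], "turn": [0, 0, 0]},
  {"claw": 1, "slide": [0, 0, 0], "turn": [0, 0, 0]},
])

```text
time: 6.7
eef_pos: [0.4446, -0.0819, 0.1207]
eef_rot: [[-0.618, 0.786, 0.0], [0.786, 0.618, 0.001], [0.0, 0.001, -1.0]]
contact_force: [-0.5, 3.1, 5.7]
opening: 0.0001
grip_force: 2.8
```

>>> play_rows([
  {"claw": 1, "slide": [0, 0, -0.001], "turn": [0, 0, 0]},
  {"claw": 1, "slide": [0, 0, 0], "turn": [0, 0, 0]},
  {"claw": 1, "slide": [0, 0, 0], "turn": [0, 0, 0]},
])

```text
time: 6.95
eef_pos: [0.4447, -0.082, 0.1204]
eef_rot: [[-0.618, 0.786, 0.001], [0.786, 0.618, 0.002], [0.001, 0.001, -1.0]]
contact_force: [-5.5, 4.0, 18.7]
opening: 0.0001
grip_force: 9.2
```

Hard stop felt at 0.1204, about 6 mm down at 18.7 N. I'll lift off and check.

>>> play_rows([
  {"claw": 1, "slide": [0, 0, 0.01], "turn": [0, 0, 0]},
  {"claw": 1, "slide": [0, 0, 0.02], "turn": [0, 0, 0]},
  {"claw": 1, "slide": [0, 0, 0.03], "turn": [0, 0, 0]},
  {"claw": 1, "slide": [0, 0.03, 0.03], "turn": [0, 0, 0]},
  {"claw": 1, "slide": [0, 0.04, 0], "turn": [0, 0, 0]},
  {"claw": 1, "slide": [0, 0.04, 0], "turn": [0, 0, 0]},
  {"claw": 1, "slide": [0, 0.04, 0], "turn": [0, 0, 0]},
  {"claw": 1, "slide": [0, 0, 0], "turn": [0, 0, 0]},
  {"claw": 1, "slide": [0, 0, 0], "turn": [0, 0, 0]},
  {"claw": 1, "slide": [0, 0, 0], "turn": [0, 0, 0]},
])

```text
time: 7.78
eef_pos: [0.4441, 0.0663, 0.2088]
eef_rot: [[-0.617, 0.787, -0.0], [0.787, 0.617, -0.001], [-0.0, -0.001, -1.0]]
contact_force: [0.3, -0.3, -0.7]
opening: -0.0
grip_force: 0.0
```

```bash
python3 - <<'E'
from workcell import bot, read_camera
import cv2,numpy as np
a,_=read_camera("top");b,_=read_camera("side")
r=lambda p:cv2.resize(p,(400,300),interpolation=cv2.INTER_CUBIC)
cv2.imwrite("pics/c2.png",np.hstack([r(a[205:315,300:447]),r(b[250:370,250:410])]))
s=bot.state();print(s["time"],s["eef_pos"],s["contact_force"])
E
```

```text
7.8833 [0.44420888 0.0653161  0.20878922] [-0.37482231  0.29655518 -0.03477428]
```

View pics/c2.png

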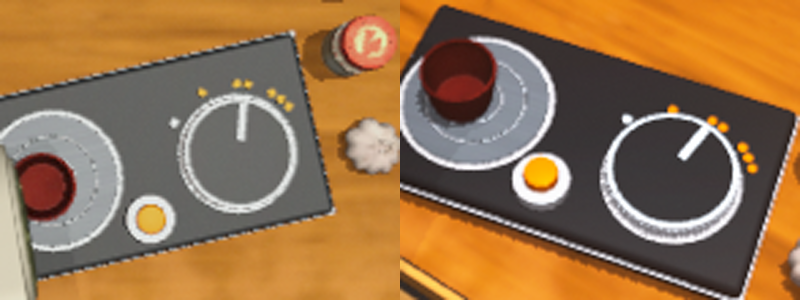

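The wheel is still in medium, the button is back up, and the cup hasn't moved. Handing in.

```bash
python3 -c "
from workcell import workorder
print(workorder.sign_off())"
```

```text
the job is handed in; nothing more can be done
None
```

The job is handed in: the wheel is in medium (measured 1.18 rad), the start button was pushed to its stop and came back up, and nothing in the last camera views had moved; the sign-off gave no verdict.

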